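# Draw the violet spatula out of its slot and lay it on the instrument rest

### The job

Take the violet-handled spatula out of the steriliser box: tip its handle up until it clears the blue end stop, then draw it out through its slot with the handle still raised, so that its steel tail slides out from under the roof. Lay it level across both cradles of the white instrument rest, about centred, setting it down gently, and let go; leave the green spatula where it lies.

Things in the scene. Friction and masses are not known exactly. Their poses are not given: they have to be found in the camera images.
- violet_spatula_mid (a point): Centre of a straight flat spatula, 220 mm long (its y), 12 mm wide; flat underside 5 mm below this point. Violet handle, 10 mm high, black bands near its end, from y -20 to +110 mm; steel tail, 5 mm high, from -20 to -110. About 80 g, balances near the centre. It lies level in a lane of the box, y along the box's y, centre 20 mm outside the slotted wall, handle outside, tail under the roof.
- green_spatula_mid (a point): The same point of the green-handled spatula, equal in all but colour, lying in the other lane of the box, 80 mm away.
- box: Fixed; origin on the table under the slotted wall's middle, y out of the slots. Mm: lanes at x -40, +40, floor 40 high, rear wall y -101. Wall y -2..2, top 80; slots 24 wide, 40 high to the top, open upwards. Clear roof, underside 74, y -105..-45. Outside: free below the handle y 4..109, ledge top 40, blue end stop y 137..147, top 76. A tilt of 18 to 20 degrees about the tail's end clears it.
- rest: Fixed instrument rest, white cradles on a grey base; origin on the table under its centre. Two cradles, 10 mm thick, at y -75 and +75 mm; flat bottoms 45 mm above the table, each between two uprights at x -20 and +20 mm (inner faces), tops 61 mm. The spatula lies along the rest's y, either way round. Between the cradles: 140 mm free for fingers, above an 8 mm base plate.
Mind the look-alikes: they are no part of the job. Of the things that look like the part that bears violet_spatula_mid, the middle-sized one is meant.

How it is judged (in metres and radians):
On the way, in this order (a step that is already met when the one before it is completed fails the run):
1. the violet spatula is tipped handle-up by at least 8 degrees while its tail is still in the box (angle between violet_spatula_mid's own y axis and vertical below 1.43 rad and y of violet_spatula_mid in the frame of box below 0.07 m), for 0.1 s.
2. it is drawn out until its tail reaches the slot or is out of it, handle still raised by at least 4 degrees (angle between violet_spatula_mid's own y axis and vertical below 1.5 rad and y of violet_spatula_mid in the frame of box above 0.1 m and z of violet_spatula_mid in the frame of box above 0.06 m), for 0.04 s.
3. it is lowered to within about 10 mm of the cradles while still held, not dropped (horizontal distance between violet_spatula_mid and rest below 0.04 m and z of violet_spatula_mid in the frame of rest below 0.062 m and contact force between the fingers and violet_spatula above 0.5 N), for 0.04 s.
At the end, for the whole second after the job is handed in: The violet spatula lies released and still on both cradles of the rest, between the uprights: centre within 18 mm sideways and 30 mm lengthways of the rest's centre, 45 to 55 mm above the table, in line within 11 degrees. The green spatula is within 15 mm of its start (x of violet_spatula_mid in the frame of rest between -0.018 and 0.018 m and y of violet_spatula_mid in the frame of rest between -0.03 and 0.03 m and z of violet_spatula_mid in the frame of rest between 0.045 and 0.055 m and angle between the y axis of violet_spatula_mid and the y axis of rest, either way round below 0.2 rad and linear speed of violet_spatula below 0.03 m/s and distance of green_spatula_mid from where it was at the start of the episode below 0.015 m); the robot touches nothing.
It fails at once if the green spatula is moved more than 20 mm (distance of green_spatula_mid from where it was at the start of the episode above 0.02 m).
It also fails if it takes over 42 s, if anything falls off the work surface, if the arm or the gripper's body presses on something with over 40 N, if the wrist force passes 120 N, or if a joint passes its speed limit or range.

### The arm

A 6-joint arm with a two-finger parallel gripper is mounted at the origin on the work surface. World frame = base frame: x ahead of the robot, y to its left, z up, the work surface at z = 0. Lengths are in mm, angles in degrees, forces in N, time in s.
With the tool pointing down it reaches from about 300 to 850 mm from the base axis. Payload 4.2 kg.
Tool frame: the origin (TCP) lies on the centre line of the jaws, within the pads' length; the fingertips stand 14 mm ahead of it and the grasp point (between the pads) lies 5 mm behind it; z points along the fingers, y is the line along which they close (so a half turn about z gives the same grasp; the last joint's range is limited). The gripper opens to 91 mm and grips with 3 to 60 N. Pads are 32 mm wide; open, the fingers measure 118 mm over their backs; the gripper's body (76 mm by 178 mm) begins 60 mm behind the grasp point.
Start: joints at [-70.359, 18.312, 89.639, -0, 72.044, -1.146], TCP at [204.067, -537.586, 227.976] pointing down, gripper open.
Joint ranges: [-177.97, 177.97], [-48.28, 115.42], [12.27, 149.76], [-77.06, 257.06], [2.81, 150.46], [-146.56, 146.56]. Speed limits (degrees/s): [147.25, 147.25, 180, 180, 180, 180].

### API

Orientations are given as [roll, pitch, yaw] about the fixed x, y, z axes, in that order (R = Rz(yaw) Ry(pitch) Rx(roll)).
In Python, from workcell import env gives the robot as it stands.
- The arm moves only by the tool arm_command, never from a script. Its argument "motion" is a list of rows, each an object with "offset": the shift along the tool's x, y, z in m, a list of three; "spin": the turn about the tool's z in rad. In form: [{"offset": [tx, ty, tz], "spin": spin}, ...]. A call has 1 to 5 rows; each row shifts and turns the commanded pose from where the row before left it, along the tool's axes as they then stand; what a row does not reach is not made up. A row lasts 1/8 s, in which the tool goes at most 62.5 mm and 10.7 degrees, less where a joint would pass 70% of its speed; a pose out of reach is approached as far as the arm can. A call with a gripper value outside its range is refused whole. "jaw" is the finger opening in m, from 0 to 0.0912, set as the call begins (left out, the last holds). The fingers move at their own pace and stop on an object; "newtons" is the grip in N (left out, the last holds). Time passes only in rows, so rows that do not move let the fingers close. It gives the time, the measured TCP pose, the force, the opening and the grip force at its end, in the units of the state.
- env.state(): the state, without advancing time (a new reading comes with each control period).
- env.grab_frame(name): name is "scene" or "side" or "wrist"; returns (picture, depth): 420x560x3 uint8, blue, green, red; 420x560 float32, mm along the optical axis (not along the pixel's ray), 0 where there is no reading.
- env.camera_model(name): a dict with "fx", "fy", "cx", "cy" (pixels), "k1" (the pictures are not rectified: a ray, as slopes to the right and down, at radius r is drawn at 1 + k1 r^2 times it, then the intrinsics apply), "eye" and "rotation" of the camera in the world; the wrist camera has in their place "hand_eye" (4x4, takes a point from camera to tool coordinates, whose origin is the TCP and whose axes are the flange's). Camera axes: x right, y down, z forward; pixel columns grow to the right and rows downward; lengths in mm; the calibration is good to about 2 mm. A picture is of the moment at which its call begins: read the wrist's pose just before it. camera_model takes no time and is no camera call.
- env.job_done(): hands the job in; it is judged then, once.
Trained networks look in the newest picture that a camera, given by its name, has taken for a name from the list of things; names that differ only in an ending like _2 or _b are one class to them, and where a whole thing is asked for, a point or a joint stands for the part that bears it (a point fixed in the world has none). Each returns a list of dicts, best first, with "score" (0 to 1); they miss things now and then, are a little off and sometimes report something else, mostly with a low value. They report only what shows in the picture. A call takes as long as a camera call. They do not tell look-alikes from the thing itself.
- env.boxes_of(camera, target): "bbox" ([left, top, right, bottom] in pixels, round what is visible of it).
- env.pinpoint(camera, target): "location" ([column, row] in pixels: a listed point, or the origin of a listed thing).
The state is a dict: "time_s": time; "qpos": joint angles; "qvel": joint speeds; "effort": joint torques, N m; "ee_pos": TCP position; "ee_rot": TCP orientation; "force": force on the tool from outside, world axes, zero at the start; "torque": the same for the moment, N m; "gripper_width": finger opening in mm; "gripper_force": force on a finger pad.
Only numpy, scipy, OpenCV 4.12 (cv2) and the standard library are available. Lean on these libraries where they do the work, as an engineer would, in place of code of your own. Each camera call takes 0.05 s, during which the arm holds its last target. There are 200 camera calls.

## Working session

There is one attempt and no reset: what is moved stays moved. The work goes in short steps, Python scripts to look and compute and a tool call to move; the robot and the scene stay as the last step left them, time stands still between calls to the robot, and variables do not carry over. Pictures are saved under pics/ and viewed, at most 10 in all, crops included, and the job is handed in when it is done.

Besides the shell and the picture viewer there is one more tool, called after "Call:" by a JSON object that holds its "fn" and its "kwargs", one argument or row to a line. arm_command: Moves the arm, as the interface text tells. Its arguments: {"type":"object","properties":{"motion":{"type":"array"},"jaw":{"type":"number"},"newtons":{"type":"number"}},"required":["motion"]}

```bash
mkdir -p pics; cat > h.py <<'E'
import numpy as np,cv2
from workcell import env
from scipy.spatial.transform import Rotation as R
def und(m,px):
    px=np.atleast_2d(px).astype(float)
    d=np.c_[(px[:,0]-m['cx'])/m['fx'],(px[:,1]-m['cy'])/m['fy']]; u=d.copy()
    for _ in range(20): u=d/(1+m['k1']*(u**2).sum(1,keepdims=True))
    return np.c_[u,np.ones(len(u))]
def pose(name,s=None):
    m=env.camera_model(name)
    if 'hand_eye' in m:
        T=np.eye(4);T[:3,:3]=R.from_euler('xyz',s['ee_rot'],degrees=True).as_matrix();T[:3,3]=s['ee_pos']
        T=T@np.array(m['hand_eye']); return m,T[:3,:3],T[:3,3]
    return m,np.array(m['rotation']),np.array(m['eye'])
def onz(name,px,z,s=None):
    m,Ro,e=pose(name,s); d=und(m,px)@Ro.T
    return e+d*((z-e[2])/d[:,2])[:,None]
def cloud(name,depth,s=None):
    m,Ro,e=pose(name,s); v,u=np.mgrid[0:420,0:560]
    r=und(m,np.c_[u.ravel(),v.ravel()])*depth.ravel()[:,None]
    return (r@Ro.T+e).reshape(420,560,3)
E
python3 - <<'E'
from h import *
print(env.state())
for n in ['scene','side']:
    p,d=env.grab_frame(n); cv2.imwrite(f'pics/{n}0.png',p); np.save(f'{n}0.npy',d)
    print(n,env.camera_model(n))
    P=cloud(n,d)
    for t in ['violet_spatula_mid','green_spatula_mid','box','rest']:
        for f in (env.pinpoint,env.boxes_of):
            for r in f(n,t)[:4]:
                c=r.get('location'); 
                if c is not None:
                    z={'v':45,'g':45,'b':0,'r':0}[t[0]]
                    print(t,r['score'],np.round(c),onz(n,c,z).round(),P[int(c[1]),int(c[0])].round())
                else: print(t,r['score'],np.round(r['bbox']))
E
```

```text
{'time_s': 0.0, 'qpos': array([-7.03585341e+01,  1.83510730e+01,  8.97087456e+01, -1.16789362e-03,
        7.20425912e+01, -1.14540048e+00]), 'qvel': array([ 0.06604491, -0.06427957, -0.03287521, -0.06065919, -0.000451  ,
       -0.06096427]), 'effort': array([-1.00174471e-03, -4.12462485e+01, -2.31980288e+01,  7.29232351e-02,
        4.57993371e-02, -1.53964934e-04]), 'ee_pos': array([ 203.8966262 , -537.10549326,  227.11009844]), 'ee_rot': array([-1.79897588e+02, -9.37004470e-04,  2.07872266e+01]), 'force': array([-0.41546797, -0.97183784,  0.30890258]), 'torque': array([-0.0263545 , -0.00120571, -0.0171927 ]), 'gripper_force': 0.0, 'gripper_width': 91.19781395015482}
scene {'fx': 520.1073868376135, 'fy': 520.1073868376135, 'cx': 277.74679551842434, 'cy': 203.11907617610265, 'k1': -0.05597632302356936, 'eye': array([900.07284463, 156.12345005, 812.83538256]), 'rotation': array([-149.93382453,    0.41248639,  101.99591786])}Traceback (most recent call last):
  File "<stdin>", line 6, in <module>
  File "h.py", line 21, in cloud
    return (r@Ro.T+e).reshape(420,560,3)
            ~~~~~~^~
ValueError: operands could not be broadcast together with shapes (235200,) (3,)
```

```bash
sed -i "s/return m,np.array(m\['rotation'\]),/return m,R.from_euler('xyz',m['rotation'],degrees=True).as_matrix(),/" h.py
python3 - <<'E'
from h import *
for n in ['scene','side']:
    p,d=env.grab_frame(n); cv2.imwrite(f'pics/{n}0.png',p); np.save(f'{n}0.npy',d)
    print(n,env.camera_model(n))
    P=cloud(n,d)
    for t in ['violet_spatula_mid','green_spatula_mid','box','rest']:
        for f in (env.pinpoint,env.boxes_of):
            for r in f(n,t)[:4]:
                c=r.get('location'); 
                if c is not None:
                    z={'v':45,'g':45,'b':0,'r':0}[t[0]]
                    print(t,r['score'],np.round(c),onz(n,c,z).round(),P[int(c[1]),int(c[0])].round())
                else: print(t,r['score'],np.round(r['bbox']))
E
```

```text
scene {'fx': 520.1073868376135, 'fy': 520.1073868376135, 'cx': 277.74679551842434, 'cy': 203.11907617610265, 'k1': -0.05597632302356936, 'eye': array([900.07284463, 156.12345005, 812.83538256]), 'rotation': array([-149.93382453,    0.41248639,  101.99591786])}
violet_spatula_mid 0.88 [146. 239.] [[ 578. -140.   45.]] [ 580. -138.   51.]
violet_spatula_mid 0.81 [171. 131.] [[ 355. -169.   45.]] [ 324. -190.    1.]
violet_spatula_mid 0.69 [348. 168.] [[371. 165.  45.]] [347. 164.  10.]
violet_spatula_mid 0.8 [296. 121. 407. 228.]
violet_spatula_mid 0.78 [101. 234. 214. 249.]
violet_spatula_mid 0.69 [154. 100. 192. 164.]
green_spatula_mid 0.71 [156. 204.] [[ 510. -145.   45.]] [ 490. -161.    7.]
green_spatula_mid 0.79 [114. 197. 221. 207.]
box 0.66 [146. 230.] [[ 542. -164.    0.]] [ 550. -158.   17.]
box 0.58 [ 61. 163. 237. 282.]
rest 0.86 [378. 295.] [[578. 251.   0.]] [581. 249.   7.]
rest 0.58 [322. 260. 441. 317.]
side {'fx': 446.96914726952355, 'fy': 446.96914726952355, 'cx': 279.8310470230604, 'cy': 204.61082565570987, 'k1': -0.03159365555437215, 'eye': array([240.53776666, 786.13801443, 517.31511176]), 'rotation': array([-119.57825445,   -0.43222158, -161.47065971])}
violet_spatula_mid 0.7 [270. 172.] [[ 576. -147.   45.]] [ 575. -139.   50.]
violet_spatula_mid 0.59 [335. 286.] [[331. 219.  45.]] [339. 174.   9.]
violet_spatula_mid 0.58 [371. 198.] [[ 322. -100.   45.]] [ 331. -183.    2.]
violet_spatula_mid 0.56 [338. 190. 403. 207.]
green_spatula_mid 0.73 [298. 177.] [[ 503. -146.   45.]] [ 500. -134.   51.]
green_spatula_mid 0.62 [292. 160. 307. 188.]
box 0.93 [283. 188.] [[ 547. -164.    0.]] [504. -26.  76.]
box 0.65 [235. 141. 328. 225.]
rest 0.96 [192. 290.] [[576. 258.   0.]] [572. 265.   8.]
rest 0.87 [152. 235. 223. 331.]
```

View pics/scene0.png

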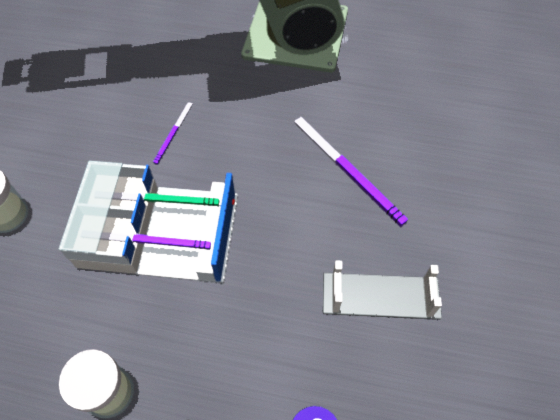

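View pics/side0.png

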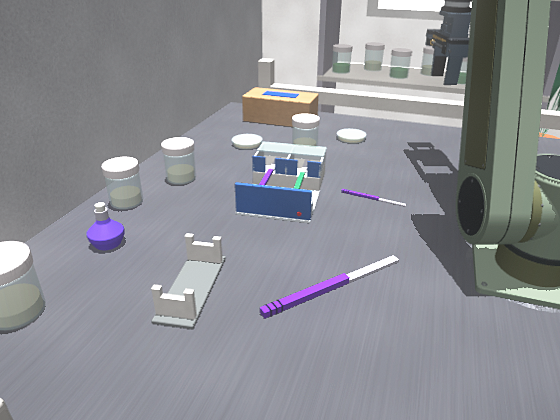

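The violet candidates in the scene picture are:
- a small spatula at (172,132)
- a large one at (350,170)
- one in the box at (172,241), middle-sized and lying in a lane, which is the one I want

The purple flask at (315,415) is something else. The rest is at (380,295), and the green spatula is at (180,200). Next I'll measure and check the choice in a close crop.

```bash
python3 - <<'E'
from h import *
for n in ['scene','side']:
    p=cv2.imread(f'pics/{n}0.png'); d=np.load(f'{n}0.npy'); P=cloud(n,d); h=cv2.cvtColor(p,cv2.COLOR_BGR2HSV)
    masks={'v':((h[...,0]>128)&(h[...,0]<150)&(h[...,1]>110)),'g':((h[...,0]>50)&(h[...,0]<85)&(h[...,1]>150)),'blue':((h[...,0]>100)&(h[...,0]<122)&(h[...,1]>150))}
    for k,m in masks.items():
        c,l,st,_=cv2.connectedComponentsWithStats(m.astype(np.uint8),connectivity=8)
        for i in range(1,c):
            if st[i,4]<60: continue
            ys,xs=np.where(l==i); 
            Q=P[ys,xs]; Q=Q[np.isfinite(Q).all(1)&(d[ys,xs]>0)]
            zs=np.percentile(Q[:,2],[10,50,90]).round()
            W=onz(n,np.c_[xs,ys],76 if k=='blue' else 50)[:,:2]
            if k=='blue':
                T=Q[Q[:,2]>71]; W=T[:,:2] if len(T)>20 else W
            mu=W.mean(0); u=np.linalg.svd(W-mu,full_matrices=False)[2][0]; u=u*np.sign(u[1] if abs(u[1])>abs(u[0]) else u[0]); t=(W-mu)@u; 
            print(n,k,st[i],'z',zs,'c',mu.round(1),'ang',np.degrees(np.arctan2(u[1],u[0])).round(2),'ends',(mu+u*t.min()).round(1),(mu+u*t.max()).round(1))
    # rest: points high (z 40..65) in region
    m=(np.abs(P[...,0]-578)<60)&(np.abs(P[...,1]-252)<130)&(d>0)
    Z=P[m]; 
    b=Z[(Z[:,2]>4)&(Z[:,2]<14)]; print('base',cv2.minAreaRect(b[:,:2].astype(np.float32)))
    for lo,hi in((38,50),(55,66)):
        q=Z[(Z[:,2]>lo)&(Z[:,2]<hi)]; a=q[q[:,1]<252]; c=q[q[:,1]>=252]
        for s in(a,c): print(n,lo,len(s),s.mean(0).round(1),cv2.minAreaRect(s[:,:2].astype(np.float32)) if len(s) else '')
p=cv2.imread('pics/scene0.png'); cv2.imwrite('pics/crop1.png',cv2.resize(p[140:320,50:450],None,fx=2,fy=2,interpolation=2))
E
```

```text
scene v [153 125  25  39 243] z [-0.  6.  8.] c [ 389.1 -167.6] ang -7.43 ends [ 344.4 -161.8] [ 432.9 -173.3]
scene v [ 336  155   72   72 1005] z [ 4. 12. 14.] c [411.1 210.4] ang 49.85 ends [355.  143.9] [463.7 272.7]
scene v [132 234  79  15 560] z [46. 49. 51.] c [575.2 -97.9] ang 95.72 ends [ 581.5 -161. ] [568.6 -32.3]
scene v [294 407  20  13 129] z [32. 37. 45.] c [792.3 165.2] ang 123.77 ends [800.9 152.4] [783.9 177.8]
scene v [312 407  23  13 121] z [32. 37. 45.] c [785.8 191.1] ang 77.48 ends [782.3 175.3] [789.2 206.3]
scene g [144 193  75  12 463] z [47. 49. 50.] c [ 495.2 -106.2] ang 96.93 ends [ 502.7 -168.1] [487.3 -41. ]
scene blue [143 165   9  27 140] z [51. 70. 79.] c [ 473.7 -169.9] ang 7.04 ends [ 456.8 -172. ] [ 489.1 -168. ]
scene blue [ 211  173   23  108 1024] z [26. 67. 76.] c [529.2 -21.3] ang 6.4 ends [441.4 -31.1] [611.  -12.1]
scene blue [131 194  13  38 252] z [51. 69. 79.] c [ 543.2 -162.3] ang 5.75 ends [ 515.1 -165.1] [ 569.  -159.7]
scene blue [123 237  11  24 145] z [49. 67. 79.] c [ 609.4 -154.9] ang 5.91 ends [ 594.4 -156.4] [ 625.2 -153.3]
ba
[... 1092 characters left out ...]
1. 93. 94.] c [ 715.6 -651.2] ang 0.62 ends [ 661.2 -651.8] [ 774.9 -650.6]
base ((577.4633178710938, 255.8349609375), (70.17674255371094, 190.3631134033203), 9.339900970458984)
side 38 210 [590.6 183.7  43.6] ((590.8031616210938, 181.1149139404297), (66.79133605957031, 13.68730354309082), 10.439430236816406)
side 38 293 [565.3 331.2  43.4] ((566.0628051757812, 328.8875732421875), (66.78819274902344, 13.424347877502441), 9.214061737060547)
side 55 88 [588.5 182.4  59.2] ((590.4427490234375, 181.86459350585938), (66.9008560180664, 13.336447715759277), 7.766682147979736)
side 55 122 [565.  329.6  59.3] ((566.1310424804688, 329.3379211425781), (67.484375, 12.932127952575684), 9.979430198669434)
```

View pics/crop1.png

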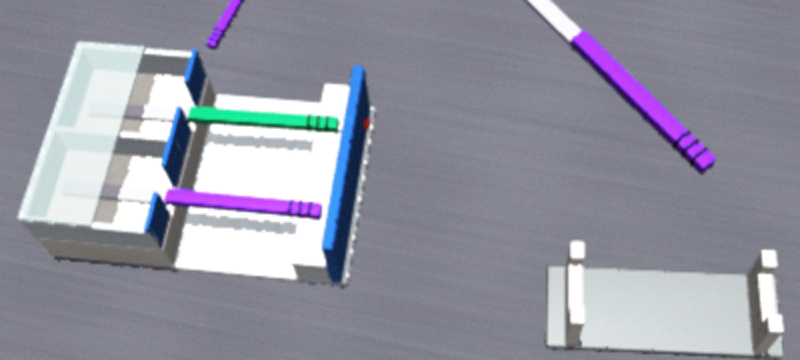

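The crop confirms it: the violet spatula lies in the box's lower lane at crop (245,203), with a 129 mm handle. The green one is at (265,118), 80 mm away. The blue stop is at (345,160) and the rest cradles are at (575,300) and (768,305). I'll move to above the handle.

Call:
{"fn": "arm_command", "kwargs": {
  "motion": [
    {"offset": [0.05,-0.028,0],"spin": 0},
    {"offset": [0.05,-0.028,0],"spin": 0},
    {"offset": [0.05,-0.028,0],"spin": 0},
    {"offset": [0.05,-0.028,0],"spin": 0},
    {"offset": [0.05,-0.028,0],"spin": 0}
  ],
  "jaw": 0.045,
  "newtons": 4
}}

```text
time_s: 1.58
ee_pos: [389.1, -316.6, 228.2]
ee_rot: [180.0, -0.0, 20.8]
force: [0.4, 0.2, 0.4]
gripper_width: 45.8
gripper_force: 0.0
```

Call:
{"fn": "arm_command", "kwargs": {
  "motion": [
    {"offset": [0.05,-0.028,0],"spin": 0},
    {"offset": [0.05,-0.028,0],"spin": 0},
    {"offset": [0.05,-0.028,0],"spin": 0},
    {"offset": [0.05,-0.028,0],"spin": 0},
    {"offset": [0.053,-0.028,0],"spin": 0}
  ]
}}

```text
time_s: 2.2
ee_pos: [576.0, -95.8, 228.2]
ee_rot: [180.0, -0.0, 20.8]
force: [0.8, -0.3, 1.7]
gripper_width: 44.7
gripper_force: 0.0
```

Call:
{"fn": "arm_command", "kwargs": {
  "motion": [
    {"offset": [0,0,0],"spin": -0.165},
    {"offset": [0,0,0],"spin": -0.165},
    {"offset": [0,0,0],"spin": -0.165},
    {"offset": [0,0,0],"spin": -0.165},
    {"offset": [0,0,0],"spin": -0.165}
  ]
}}

```text
time_s: 2.82
ee_pos: [575.0, -97.3, 227.9]
ee_rot: [180.0, 0.0, 68.4]
force: [0.4, 0.4, -0.5]
gripper_width: 45.6
gripper_force: 0.0
```

Call:
{"fn": "arm_command", "kwargs": {
  "motion": [
    {"offset": [0,0,0.02],"spin": -0.165},
    {"offset": [0,0,0.02],"spin": -0.165},
    {"offset": [0,0,0.02],"spin": -0.165},
    {"offset": [0,0,0],"spin": 0},
    {"offset": [0,0,0],"spin": 0}
  ]
}}

```text
time_s: 3.45
ee_pos: [575.5, -97.4, 168.7]
ee_rot: [179.9, 0.0, 96.3]
force: [0.5, -0.5, 0.4]
gripper_width: 45.4
gripper_force: 0.0
```

Now a look from the wrist camera to check the line of the handle.

```bash
python3 - <<'E'
from h import *
s=env.state(); p,d=env.grab_frame('wrist'); cv2.imwrite('pics/w1.png',p)
h=cv2.cvtColor(p,cv2.COLOR_BGR2HSV); P=cloud('wrist',d,s)
for k,lo,hi in(('v',128,150),('g',50,85)):
    m=((h[...,0]>lo)&(h[...,0]<hi)&(h[...,1]>110)).astype(np.uint8)
    c,l,st,_=cv2.connectedComponentsWithStats(m)
    for i in range(1,c):
        if st[i,4]<200: continue
        ys,xs=np.where(l==i); W=onz('wrist',np.c_[xs,ys],50,s)[:,:2]
        Q=P[ys,xs]; mu=W.mean(0);u=np.linalg.svd(W-mu,full_matrices=False)[2][0];u*=np.sign(u[1]);t=(W-mu)@u
        print(k,st[i],np.median(Q[:,2]),mu.round(1),np.degrees(np.arctan2(u[1],u[0])).round(2),(mu+u*t.min()).round(1),(mu+u*t.max()).round(1))
E
```

```text
v [ 272  142   13  127 1351] 49.44667571476083 [571.  -94.2] 96.07 [ 577.9 -159.7] [564.7 -34.7]
v [ 62 243  52  20 467] 6.762723504046221 [ 384.  -164.3] 172.38 [ 409.9 -167.8] [ 358.7 -160.9]
g [ 183  141   24  121 1287] 49.5705368691423 [491.3 -96.8] 98.32 [ 500.6 -160.5] [483.4 -42.6]
```

View pics/w1.png

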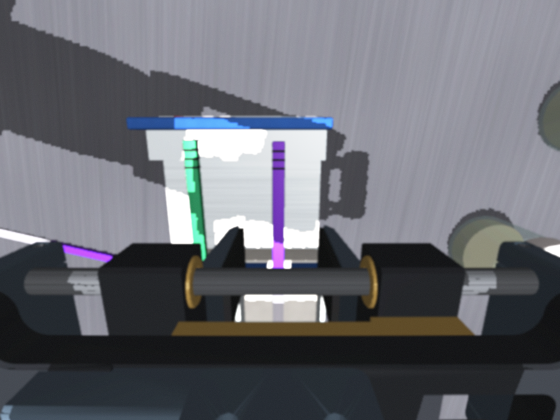

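The wrist view shows the violet handle at column 278, rows 142–269, midway between the fingers. The green one is at column 193, clear of the left finger. I'll descend.

Call:
{"fn": "arm_command", "kwargs": {
  "motion": [
    {"offset": [0,-0.002,0.04],"spin": 0},
    {"offset": [0,0,0.04],"spin": 0},
    {"offset": [0,0,0.03],"spin": 0},
    {"offset": [0,0,0.018],"spin": 0},
    {"offset": [0,0,0],"spin": 0}
  ]
}}

```text
time_s: 4.12
ee_pos: [572.7, -97.5, 39.5]
ee_rot: [-179.9, -0.0, 96.4]
force: [0.4, 0.0, -0.6]
gripper_width: 45.2
gripper_force: 0.0
```

Call:
{"fn": "arm_command", "kwargs": {
  "motion": [
    {"offset": [0,0,0],"spin": 0},
    {"offset": [0,0,0],"spin": 0},
    {"offset": [0,0,0],"spin": 0},
    {"offset": [0,0,0],"spin": 0},
    {"offset": [0,0,0],"spin": 0}
  ],
  "jaw": 0.0,
  "newtons": 5
}}

```text
time_s: 4.75
ee_pos: [573.2, -97.6, 40.5]
ee_rot: [180.0, 0.0, 96.4]
force: [-0.7, 0.8, 4.2]
gripper_width: 12.2
gripper_force: 5.0
```

It's gripped at 12 mm width. I'll lift part way and check that it pivots.

Call:
{"fn": "arm_command", "kwargs": {
  "motion": [
    {"offset": [0,0,-0.006],"spin": 0},
    {"offset": [0,0,-0.006],"spin": 0},
    {"offset": [0,0,-0.006],"spin": 0},
    {"offset": [0,0,-0.006],"spin": 0},
    {"offset": [0,0,-0.006],"spin": 0}
  ]
}}

```text
time_s: 5.38
ee_pos: [573.0, -97.5, 70.4]
ee_rot: [180.0, 0.0, 96.4]
force: [0.6, -1.0, -1.3]
gripper_width: 11.9
gripper_force: 5.0
```

```bash
cat > tilt.py <<'E'
from h import *
import sys
s=env.state(); print(s['ee_pos'].round(1),s['force'].round(1),s['gripper_width'].round(1))
for n in ('scene','side'):
    p,d=env.grab_frame(n); cv2.imwrite(f'pics/{n}_{sys.argv[1]}.png',p)
    h=cv2.cvtColor(p,cv2.COLOR_BGR2HSV); P=cloud(n,d)
    m=(h[...,0]>128)&(h[...,0]<150)&(h[...,1]>110)&(d>0)&(np.abs(P[...,0]-575)<50)&(P[...,2]>30)
    Q=P[m]
    if len(Q)<15: print(n,'few',len(Q)); continue
    for _ in range(3):
        mu=np.median(Q,0) if _==0 else Q.mean(0); u=np.linalg.svd(Q-mu,full_matrices=False)[2][0];u*=np.sign(u[1])
        r=np.linalg.norm(np.cross(Q-mu,u),axis=1); Q=Q[r<12]
    t=(Q-mu)@u
    print(n,len(Q),'tilt',np.degrees(np.arcsin(u[2])).round(1),'az',np.degrees(np.arctan2(u[1],u[0])).round(1),'ends',(mu+u*t.min()).round(),(mu+u*t.max()).round())
E
python3 tilt.py a
```

```text
Traceback (most recent call last):
  File "tilt.py", line 3, in <module>
    s=env.state(); print(s['ee_pos'].round(1),s['force'].round(1),s['gripper_width'].round(1))
                                                                  ^^^^^^^^^^^^^^^^^^^^^^^^
AttributeError: 'float' object has no attribute 'round'
```

```bash
sed -i "s/s\['gripper_width'\].round(1)/s['gripper_width']/" tilt.py; python3 tilt.py a
```

```text
[573.  -97.5  70.4] [ 0.6 -1.  -1.3] 11.946681836209121
scene 126 tilt 85.6 az 56.4 ends [571. -59.  75.] [583. -42. 353.]
side 89 tilt -3.4 az 98.2 ends [ 576. -112.   83.] [564. -32.  78.]
```

The side view shows it rising nearly level (about -3°), so it doesn't pivot under its own weight. I'll loosen to 3 N and keep lifting, so that the roof edge on the tail tips it.

Call:
{"fn": "arm_command", "kwargs": {
  "motion": [
    {"offset": [0,0,0],"spin": 0},
    {"offset": [0,0,-0.006],"spin": 0},
    {"offset": [0,0,-0.006],"spin": 0},
    {"offset": [0,0,-0.006],"spin": 0},
    {"offset": [0,0,-0.006],"spin": 0}
  ],
  "newtons": 3
}}

```text
time_s: 6.1
ee_pos: [573.1, -97.6, 94.5]
ee_rot: [180.0, 0.0, 96.4]
force: [0.5, -0.4, -1.0]
gripper_width: 12.1
gripper_force: 3.0
```

```bash
sed -i "s/(P\[...,2\]>30)/(P[...,2]>30)\&(P[...,2]<160)/" tilt.py; python3 tilt.py b
```

```text
[573.1 -97.6  94.5] [ 0.5 -0.4 -1. ] 12.139667397190097
scene 282 tilt 19.5 az 95.6 ends [ 581. -157.   80.] [569. -38. 123.]
side 34 tilt 17.4 az 92.3 ends [ 569. -101.  101.] [566. -33. 122.]
```

View pics/side_b.png

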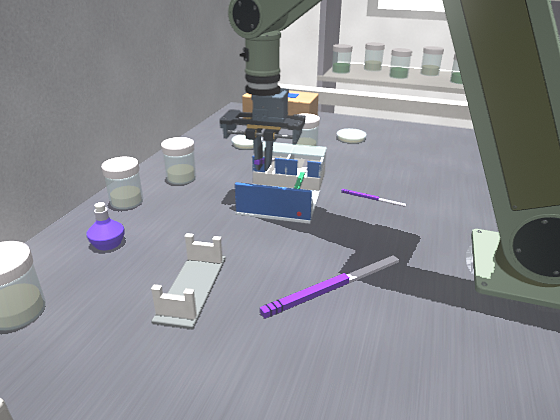

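Tilt is now 19.5°, with the handle end at z 123, and the line puts the tail end on the floor at z about 40. The picture shows the gripper at (265,150), just behind the blue stop. I'll firm the grip and draw it out.

Call:
{"fn": "arm_command", "kwargs": {
  "motion": [
    {"offset": [0,0,0],"spin": 0},
    {"offset": [0,0,0],"spin": 0},
    {"offset": [0,0,-0.004],"spin": 0},
    {"offset": [0.01,0,0],"spin": 0},
    {"offset": [0.015,0,0],"spin": 0}
  ],
  "newtons": 25
}}

```text
time_s: 6.82
ee_pos: [569.7, -72.0, 97.6]
ee_rot: [-179.9, -0.0, 96.4]
force: [0.2, 1.0, -0.3]
gripper_width: 11.7
gripper_force: 25.0
```

Call:
{"fn": "arm_command", "kwargs": {
  "motion": [
    {"offset": [0.015,0,0],"spin": 0},
    {"offset": [0.015,0,0],"spin": 0},
    {"offset": [0.015,0,-0.005],"spin": 0},
    {"offset": [0.015,0,-0.01],"spin": 0},
    {"offset": [0.015,0,-0.01],"spin": 0}
  ]
}}

```text
time_s: 7.45
ee_pos: [561.9, 2.9, 124.0]
ee_rot: [180.0, 0.0, 96.4]
force: [0.2, 0.4, 0.4]
gripper_width: 11.8
gripper_force: 25.0
```

Call:
{"fn": "arm_command", "kwargs": {
  "motion": [
    {"offset": [0.015,0,-0.01],"spin": 0},
    {"offset": [0.015,0,-0.01],"spin": 0},
    {"offset": [0.02,0,-0.01],"spin": 0},
    {"offset": [0.02,0,-0.01],"spin": 0},
    {"offset": [0.02,0,-0.01],"spin": 0}
  ]
}}

```text
time_s: 8.07
ee_pos: [551.5, 92.7, 173.6]
ee_rot: [180.0, -0.0, 96.4]
force: [-0.7, 0.2, -1.2]
gripper_width: 11.6
gripper_force: 25.0
```

```bash
python3 tilt.py c
```

```text
[551.5  92.7 173.6] [-0.7  0.2 -1.2] 11.615543858264381
scene 32 tilt -12.8 az 23.5 ends [554.  32. 160.] [566.  38. 157.]
side few 1
```

```bash
sed -i "s/(P\[...,2\]<160)/(np.linalg.norm(P-s['ee_pos'],axis=-1)<120)/" tilt.py; python3 tilt.py d
```

```text
[552.2  93.5 174.3] [ 0.4 -0.1 -1.1] 11.641286459657897
scene 276 tilt 19.8 az 95.7 ends [560.  31. 158.] [548. 153. 203.]
side 67 tilt 19.3 az 94.6 ends [554.  34. 158.] [544. 155. 201.]
```

View pics/side_d.png

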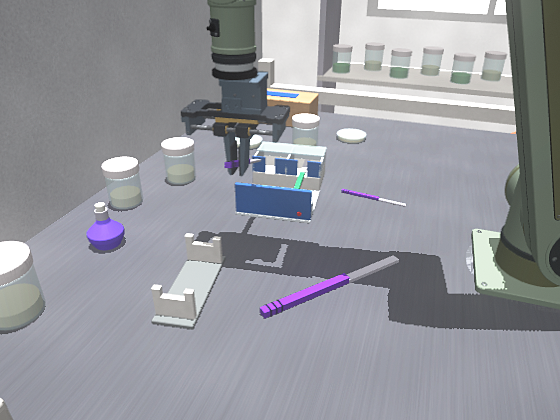

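The side view shows the spatula held raised at about (232,160), tail clear of the box, with the green one still in its lane. Tilt is 19.5° and the grip is at s ≈ 45 mm. I'll carry it over the rest.

Call:
{"fn": "arm_command", "kwargs": {
  "motion": [
    {"offset": [0.04,0.0085,0],"spin": 0},
    {"offset": [0.04,0.0085,0],"spin": 0},
    {"offset": [0.04,0.0085,0],"spin": 0},
    {"offset": [0.04,0.0085,0],"spin": 0},
    {"offset": [0.037,0.009,0],"spin": 0}
  ]
}}

```text
time_s: 8.9
ee_pos: [572.6, 292.2, 172.1]
ee_rot: [-179.9, 0.1, 96.4]
force: [-0.2, 0.5, -1.1]
gripper_width: 12.1
gripper_force: 25.0
```

Call:
{"fn": "arm_command", "kwargs": {
  "motion": [
    {"offset": [0,0,0],"spin": -0.049},
    {"offset": [0,0,0.02],"spin": 0},
    {"offset": [0,0,0.02],"spin": 0},
    {"offset": [0,0,0.015],"spin": 0},
    {"offset": [0,0,0],"spin": 0}
  ]
}}

```text
time_s: 9.52
ee_pos: [571.8, 290.9, 116.2]
ee_rot: [-179.8, 0.1, 99.2]
force: [0.6, -1.0, -1.2]
gripper_width: 11.9
gripper_force: 25.0
```

```bash
python3 tilt.py e; python3 - <<'E'
from h import *
p=cv2.imread('pics/scene_e.png'); cv2.imwrite('pics/crop_e.png',cv2.resize(p[200:350,270:490],None,fx=3,fy=3,interpolation=2))
E
```

```text
[571.8 290.9 116.2] [ 0.6 -1.  -1.2] 11.93744035622497
scene 272 tilt 22.0 az 98.2 ends [583. 230. 100.] [576. 276. 118.]
side 183 tilt 19.8 az 98.1 ends [578. 233. 102.] [561. 352. 145.]
```

View pics/crop_e.png

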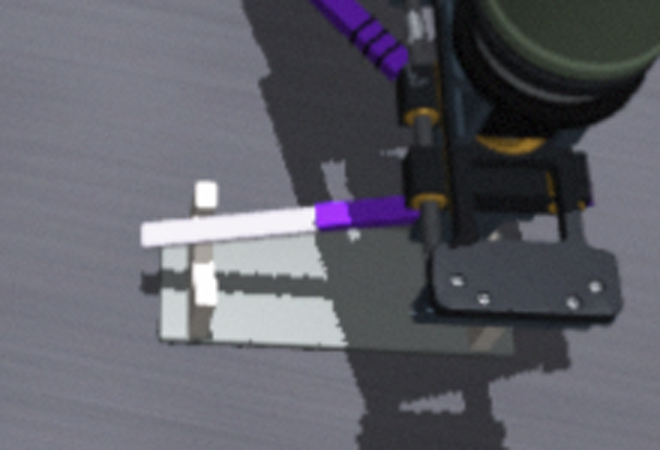

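The crop shows the steel tail at (145–315, 222) over the left cradle, between its uprights at (205,195) and (205,285). Aligned. I'll lower until the tail is near the cradle.

Call:
{"fn": "arm_command", "kwargs": {
  "motion": [
    {"offset": [0,0.001,0.01],"spin": 0},
    {"offset": [0,0,0.01],"spin": 0},
    {"offset": [0,0,0.006],"spin": 0},
    {"offset": [0,0,0.004],"spin": 0},
    {"offset": [0,0,0],"spin": 0}
  ]
}}

```text
time_s: 10.25
ee_pos: [573.4, 291.9, 87.9]
ee_rot: [-180.0, 0.0, 99.2]
force: [0.4, -0.3, 0.5]
gripper_width: 11.9
gripper_force: 25.0
```

Call:
{"fn": "arm_command", "kwargs": {
  "motion": [
    {"offset": [0,0,0],"spin": 0},
    {"offset": [0,0,0.004],"spin": 0},
    {"offset": [0,0,0.004],"spin": 0},
    {"offset": [0,0,0.004],"spin": 0},
    {"offset": [0,0,0.004],"spin": 0}
  ],
  "newtons": 4
}}

```text
time_s: 10.88
ee_pos: [573.4, 292.0, 71.5]
ee_rot: [-180.0, 0.0, 99.2]
force: [-0.1, -0.3, -0.1]
gripper_width: 12.1
gripper_force: 4.0
```

```bash
python3 tilt.py f
```

```text
[573.4 292.   71.5] [-0.1 -0.3 -0.1] 12.129781483700427
scene 263 tilt 11.6 az 98.5 ends [585. 229.  65.] [578. 276.  75.]
side 225 tilt 11.2 az 98.7 ends [581. 230.  65.] [562. 355.  90.]
```

It levels on the cradle as planned. I'll continue.

Call:
{"fn": "arm_command", "kwargs": {
  "motion": [
    {"offset": [0,0,0.005],"spin": 0},
    {"offset": [0,0,0.005],"spin": 0},
    {"offset": [0,0,0.005],"spin": 0},
    {"offset": [0,0,0.005],"spin": 0},
    {"offset": [0,0,0.002],"spin": 0}
  ]
}}

```text
time_s: 11.6
ee_pos: [573.3, 291.9, 49.4]
ee_rot: [-180.0, 0.0, 99.2]
force: [-0.3, 1.1, -0.7]
gripper_width: 11.6
gripper_force: 4.0
```

```bash
python3 tilt.py g
```

```text
[573.3 291.9  49.4] [-0.3  1.1 -0.7] 11.562110784362458
scene 236 tilt 0.3 az 98.5 ends [585. 228.  55.] [579. 271.  56.]
side 249 tilt 1.4 az 98.9 ends [582. 229.  54.] [562. 357.  57.]
```

Call:
{"fn": "arm_command", "kwargs": {
  "motion": [
    {"offset": [0,0,0.001],"spin": 0},
    {"offset": [0,0,0.001],"spin": 0},
    {"offset": [0,0,0.001],"spin": 0},
    {"offset": [0,0,0],"spin": 0},
    {"offset": [0,0,0],"spin": 0}
  ]
}}

```text
time_s: 12.32
ee_pos: [573.4, 292.0, 46.9]
ee_rot: [180.0, 0.0, 99.2]
force: [-0.0, 0.3, -0.7]
gripper_width: 11.8
gripper_force: 4.0
```

Call:
{"fn": "arm_command", "kwargs": {
  "motion": [
    {"offset": [0,0,0],"spin": 0},
    {"offset": [0,0,0],"spin": 0},
    {"offset": [0,0,0],"spin": 0},
    {"offset": [0,0,0],"spin": 0},
    {"offset": [0,0,0],"spin": 0}
  ],
  "jaw": 0.045
}}

```text
time_s: 12.95
ee_pos: [573.4, 292.0, 46.9]
ee_rot: [-180.0, 0.0, 99.2]
force: [-0.1, 0.7, 0.9]
gripper_width: 45.4
gripper_force: 0.0
```

Call:
{"fn": "arm_command", "kwargs": {
  "motion": [
    {"offset": [0,0,-0.015],"spin": 0},
    {"offset": [0,0,-0.025],"spin": 0},
    {"offset": [0,0,-0.04],"spin": 0},
    {"offset": [0,0,-0.05],"spin": 0},
    {"offset": [0,0,-0.05],"spin": 0}
  ]
}}

```text
time_s: 13.58
ee_pos: [573.3, 291.9, 229.7]
ee_rot: [179.9, -0.0, 99.2]
force: [0.4, 1.4, -1.1]
gripper_width: 44.8
gripper_force: 0.0
```

Call:
{"fn": "arm_command", "kwargs": {
  "motion": [
    {"offset": [-0.05,0,0],"spin": 0},
    {"offset": [-0.05,0,0],"spin": 0},
    {"offset": [-0.05,0,0],"spin": 0},
    {"offset": [-0.05,0,0],"spin": 0},
    {"offset": [0,0,0],"spin": 0}
  ]
}}

```text
time_s: 14.2
ee_pos: [606.0, 91.5, 228.2]
ee_rot: [179.9, 0.0, 99.0]
force: [-0.3, 0.2, -0.4]
gripper_width: 44.9
gripper_force: 0.0
```

```bash
sed "s/np.linalg.norm(P-s\['ee_pos'\],axis=-1)<120/np.linalg.norm(P-np.array([573,292,50]),axis=-1)<100/" tilt.py>t2.py; python3 t2.py h; python3 - <<'E'
from h import *
p=cv2.imread('pics/scene_h.png'); cv2.imwrite('pics/crop_h.png',cv2.resize(p[140:350,50:480],None,fx=1.8,fy=1.8,interpolation=2))
E
```

```text
[606.   91.5 228.2] [-0.3  0.2 -0.4] 44.89233194248049
scene 720 tilt -0.1 az 99.1 ends [586. 228.  54.] [565. 356.  54.]
side 438 tilt -0.2 az 99.0 ends [582. 228.  54.] [562. 357.  53.]
```

View pics/crop_h.png

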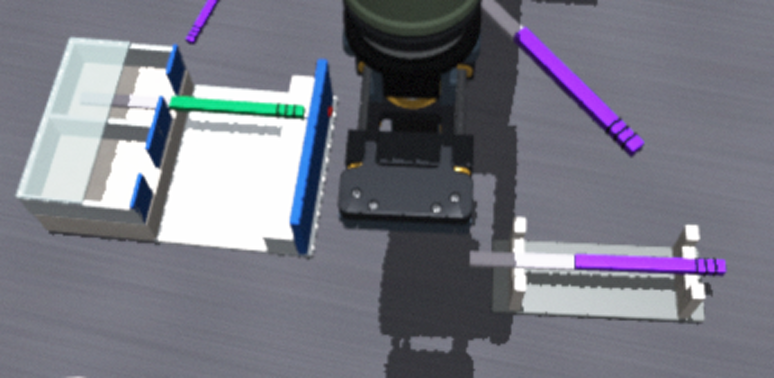

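The violet spatula lies level in both cradles, from (470,258) to (725,267). It is in line at 99.1° and its centre is about 6 mm off lengthways. The green one is still in its lane at (240,106), so I'll hand in.

```bash
python3 -c "
from workcell import env
print(env.job_done())"
```

```text
the job is handed in; nothing more can be done
None
```

The violet spatula is lying level and released on both cradles, about 6 mm off centre lengthways by my camera measurements. The green spatula is still in its lane, and I handed the job in at about 14 s; no verdict came back.

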